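# Zero the drag pointer, then hold the sausage calibre tongs at the marked gap

### The job

Check the bench calibre gauge before the shift: turn the red knob on its dial back until the red pointer stands at its zero stop, and let go of it. Then pinch the two black finger pads of the sprung tongs and squeeze until the black needle stands in the green band that marks the wanted tip gap, without overshooting, so that the red pointer it pushes along is not left past the band. Finish while still holding the tongs steadily at that gap between both fingers, ready for me to try a setting pin between the tips, and leave the green marker and everything else on the table where they are.

Things in the scene. Friction and masses are not known exactly. Their poses are not given: they have to be found in the camera images.
- gauge: Bench calibre gauge, fixed to the table: steel base plate 340 x 110 mm, 18 mm high, with level sprung tongs and above their bow a round dial facing up (153 mm across, 129 mm high). Origin: on the table under the dial's centre, also the tongs' pivot. +z is up; the legs run from the pivot along -x and close along y. Tips at x = -210 mm; a sample gutter under them, 65 mm high, ends at x = -255 mm.
- pads_mid (a point): Point midway between the two black ribbed finger pads of the tongs, fixed to the gauge (155 mm from the pivot towards the tips, 78 mm above the table). Pads: 30 mm long along gauge x, 22 mm high, 50 mm over their outer faces when open. The base plate lies 60 mm below; beside and above the pads it is free.
- leg_a: Leg of the tongs on the gauge's +y side: steel blade 22 mm high with finger pad and flat round tip. Origin at the tongs' pivot, 78 mm above the table. Both legs close alike; besides, the whole tongs swivel easily up to 0.12 rad either way about the pivot, so they centre themselves between two fingers.
- leg_b: Leg on the gauge's -y side, the mirror image of leg_a, same origin. Both are sprung open. Tips 45 mm apart when open. Squeezing takes about 3 N on each pad to begin and 6 to 9 N at the marked gap; each 1 mm less over the pads takes about 1.35 mm off the tip gap and turns the needle about 0.1 rad. Springs open when released.
- needle (a joint): Angle (rad) of the black needle, geared to the tongs: about 0 with the tongs open (needle pointing 0.27 rad clockwise of gauge +x), growing clockwise seen from above as they are squeezed, 2.6 at full squeeze.
- needle_tip (a point): Point on the black needle, 56 mm from the dial's centre.
- pointer (a joint): Angle (rad) of the red drag pointer and its knob, on the needle's scale: 0 is the zero stop, growing clockwise seen from above. Slight friction (0.02 N m) keeps it where it is left; the needle pushes it up the scale but does not bring it back.
- pointer_tip (a point): Point on the red pointer, 56 mm from the dial's centre.
- knob_grip (a point): Grip point of the red wing knob at the dial's centre, on the vertical axis, 153 mm above the table. The wing is a bar 36 mm long, 12 mm thick, from 137 to 164 mm above the table; its length lies along the red pointer, through the axis, so it is pinched across the pointer's direction.
- marker (a joint): Angle (rad) on the dial, same scale as the needle, of the middle of the green band (a stiff adjustable marker on the dial's rim; the band spans 0.17 rad to each side). It differs from start to start.
- marker_mid (a point): Point on the middle line of the green band, 56 mm from the dial's centre: here the needle's point must come.
- pin_block: Loose white block 100 x 42 x 26 mm with three upright steel setting pins, 54 mm high in all, beside the gauge. Leave it alone. Origin: centre of its underside.
- sausage_tray: Loose white tray 210 x 150 x 40 mm with four sausages. Leave it alone. Origin: centre of its underside.
- thermometer: Loose blue probe thermometer lying on the table, 220 mm long, 20 mm high. Leave it alone. Origin: on the table under its middle.
- spray_bottle: Loose upright bottle, 68 mm across, about 130 mm high. Leave it alone. Origin: centre of its underside.
- sample_bowl: Loose steel bowl, 110 mm across, 45 mm high. Leave it alone. Origin: centre of its underside.

How it is judged:
By the outcome, as a careful person would: the job done as asked, in the order asked, and still so for the second after the job is handed in, while the arm keeps its last pose, push and grip.
It also fails if it takes over 48 s, if anything falls off the work surface, if the arm or the gripper's body presses on something with over 40 N, if the wrist force passes 120 N, or if a joint passes its speed limit or range.

### The arm

A 6-joint arm with a two-finger parallel gripper is mounted at the origin on the work surface. World frame = base frame: x ahead of the robot, y to its left, z up, the work surface at z = 0. Lengths are in mm, angles in rad, forces in N, time in s.
With the tool pointing down it reaches from about 350 to 975 mm from the base axis. Payload 7.1 kg.
Tool frame: the origin (TCP) lies at the very end of the fingers, on their centre line; the grasp point (between the pads) lies 19 mm behind it; z points along the fingers, x is the direction in which the jaws open and shut, and the axes are right-handed (so a half turn about z gives the same grasp; the last joint's range is limited). The gripper opens to 88 mm and grips with 3 to 60 N. Pads are 20 mm wide; open, the fingers measure 115 mm over their backs; the gripper's body (75 mm by 178 mm) begins 61 mm behind the grasp point.
Start: joints at [1.319, 0.423, 1.63, -0, 1.089, -0.019], TCP at [144.158, 608.131, 222.675] pointing down, gripper open.
Joint ranges: [-3, 3], [-0.9, 2.11], [0.09, 2.58], [-1.31, 4.45], [0.11, 2.69], [-2.54, 2.54]. Speed limits (rad/s): [2.39, 2.39, 3.01, 3.14, 3.14, 3.14].

### API

Orientations are given as a rotation vector (axis times angle).
In Python, from workcell import ctrl gives the robot as it stands. The module is installed in compiled form; this text tells all that it offers.
- The arm moves only by the tool move_arm, never from a script. Its argument "motion" is a list of rows, each a list of 2 entries, a list of its own where there are three numbers: the shift along the tool's x, y, z normalised to -1 to 1, where 1 is 150 mm, then the turn, a rotation vector about the tool's x, y, z normalised to -1 to 1, where 1 is 60 degrees. In form: [[[x, y, z], [rx, ry, rz]], ...]. A call has exactly 5 rows; each row is the pose to reach, as a shift and turn from the pose commanded when the call began, along the tool's axes at that moment; what a row does not reach only later rows make up. A row lasts 1/8 s, in which the tool goes at most 62.5 mm and 10.7 degrees, less where a joint would pass 70% of its speed; a pose out of reach is approached as far as the arm can. A call with a number of a shift or a turn outside -1 to 1 is refused whole. A call with a gripper value outside its range is refused whole. "gripper" is the opening, from 0 (shut) to 1 (fully open), set as the call begins (left out, the last holds). The fingers move at their own pace and stop on an object; the grip force is fixed at half the most. Time passes only in rows, so rows that repeat a pose let the fingers close, or fill a call up. It gives the time, the measured TCP pose, the force and the opening at its end, in the units of the state.
- ctrl.get_obs(): the state, without advancing time (a new reading comes with each control period).
- ctrl.get_image(name): name is "scene" or "top"; returns a dict with "pixels" (400x640x3 uint8, red, green, blue), "camera_matrix" (3x3 intrinsics, pixels), "R" (3x3) and "t" (3): a world point X has camera coordinates R X + t. Camera axes: x right, y down, z forward; pixel columns grow to the right and rows downward; lengths in mm; the calibration is good to about 2 mm. A picture is of the moment at which its call begins. There is no depth.
- ctrl.close_job(): hands the job in, once; it reports no verdict.
Trained networks look in the newest picture that a camera, given by its name, has taken for a name from the list of things; names that differ only in an ending like _2 or _b are one class to them, and where a whole thing is asked for, a point or a joint stands for the part that bears it (a point fixed in the world has none). Each returns a list of dicts, best first, with "p" (0 to 1); they miss things now and then, are a little off and sometimes report something else, mostly with a low value. They report only what shows in the picture. A call takes as long as a camera call.
- ctrl.boxes_of(camera, name): "location" ([x, y, z] in mm, in world coordinates, good to about 4 mm: the middle of the surface that is visible of it).
- ctrl.regions_of(camera, name): "mask" (400x640 bool, what is visible of it).
- ctrl.pinpoint(camera, name): "location" ([x, y, z] in mm, in world coordinates, good to about 4 mm: a listed point, or the origin of a listed thing).
The state is a dict: "t": time; "qpos": joint angles; "qvel": joint speeds; "joint_torque": joint torques, N m; "ee_pos": TCP position; "orientation": TCP orientation; "ft_force": force on the tool from outside, world axes, zero at the start; "moment": the same for the moment, N m; "width": finger opening in mm.
Only numpy, scipy, OpenCV 4.12 (cv2) and the standard library are available. Lean on these libraries where they do the work, as an engineer would, in place of code of your own. Each camera call takes 0.05 s, during which the arm holds its last target.

## Working session

There is one attempt and no reset: what is moved stays moved. The work goes in short steps, Python scripts to look and compute and a tool call to move; the robot and the scene stay as the last step left them, time stands still between calls to the robot, and variables do not carry over. Pictures are saved under pics/ and viewed, and the job is handed in when it is done.

Besides the shell and the picture viewer there is one more tool, called after "Emit:" as name([rows], argument=value, ...), one row to a line, values as JSON. move_arm: Moves the arm, as the interface text tells. Its arguments: {"type":"object","properties":{"motion":{"type":"array","items":{"type":"array"}},"gripper":{"type":"number"}},"required":["motion"]}

```bash
mkdir -p pics; cat > h.py <<'E'
from workcell import ctrl
import numpy as np, cv2
def snap(cam,fn):
    im=ctrl.get_image(cam); cv2.imwrite('pics/'+fn,im['pixels'][:,:,::-1]); return im
def pix2w(im,u,v,z):
    K,R,t=im['camera_matrix'],np.array(im['R']),np.array(im['t'])
    d=R.T@np.linalg.inv(K)@np.array([u,v,1.]); c=-R.T@t
    return c+d*(z-c[2])/d[2]
def w2pix(im,X):
    p=im['camera_matrix']@(np.array(im['R'])@np.array(X)+np.array(im['t'])); return p[:2]/p[2]
E
python3 - <<'E'
from h import *
np.set_printoptions(precision=1,suppress=True)
a=snap('top','t0.png');b=snap('scene','s0.png')
print(ctrl.get_obs())
for c in('top','scene'):
  for n in('gauge','pads_mid','needle_tip','pointer_tip','knob_grip','marker_mid'):
    print(c,n,[(np.round(r['location'],1),round(r['p'],2)) for r in ctrl.pinpoint(c,n)[:2]])
E
```

```text
{'t': 0.1, 'qpos': array([ 1.3,  0.4,  1.6, -0. ,  1.1, -0. ]), 'qvel': array([-0., -0.,  0.,  0., -0.,  0.]), 'joint_torque': array([ -0. , -54.6, -27.4,   0.1,   0. ,  -0. ]), 'ee_pos': array([144. , 607.7, 222. ]), 'orientation': array([ 2.5,  1.9, -0. ]), 'ft_force': array([-0.2, -0.5, -0.9]), 'moment': array([0., 0., 0.]), 'width': 87.93401162470514}
top gauge [(array([529.3,  88.1,  -2. ]), 0.68)]
top pads_mid [(array([681.1,  51.3,  79.8]), 0.57)]
top needle_tip [(array([476.9, 105.9, 117.5]), 0.44), (array([664. , 196.6,  -2.1]), 0.37)]
top pointer_tip [(array([544.9, 139.9, 119.6]), 0.67)]
top knob_grip [(array([528.5,  83.7, 154.1]), 0.68)]
top marker_mid [(array([558.5, 134.8, 116.3]), 0.41)]
scene gauge [(array([529.9,  85.7,   0.4]), 0.75)]
scene pads_mid [(array([685.8,  57.7,  78.7]), 0.75)]
scene needle_tip [(array([548. , 136.9, 125.7]), 0.28), (array([530.8,  87.9,   0.7]), 0.26)]
scene pointer_tip [(array([547.4, 137.2, 122.3]), 0.62)]
scene knob_grip [(array([527.7,  83.3, 154.5]), 0.5)]
scene marker_mid [(array([555.7, 134.8, 117.1]), 0.6), (array([502.2, 382.2,   2.3]), 0.23)]
```

View pics/t0.png

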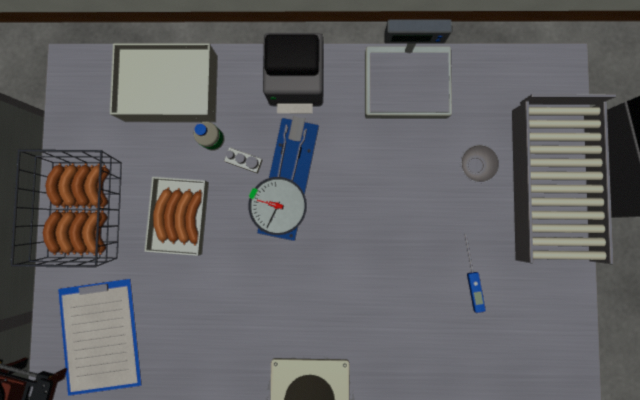

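View pics/s0.png

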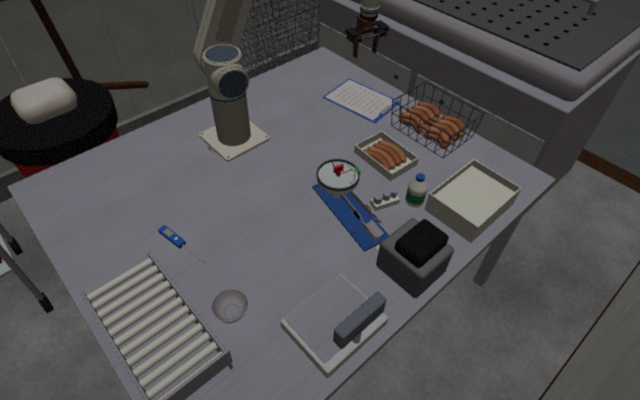

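```bash
python3 - <<'E'
from h import *
a=cv2.imread('pics/t0.png');im=ctrl.get_image('top')
c=w2pix(im,[528.5,85,120]);print(c, im['camera_matrix'],-np.array(im['R']).T@im['t'])
c=c.astype(int)
cr=a[max(0,c[1]-60):c[1]+60,c[0]-80:c[0]+80]
print(c[0]-80,max(0,c[1]-60))
cv2.imwrite('pics/t0c.png',cv2.resize(cr,None,fx=5,fy=5,interpolation=cv2.INTER_CUBIC))
E
```

```text
[276.89600818 206.52657942] [[426.98304723   0.         318.23383707]
 [  0.         426.98304723 195.24757578]
 [  0.           0.           1.        ]] [ 475.01228117  -49.78538336 1226.18245502]
196 146
```

View pics/t0c.png

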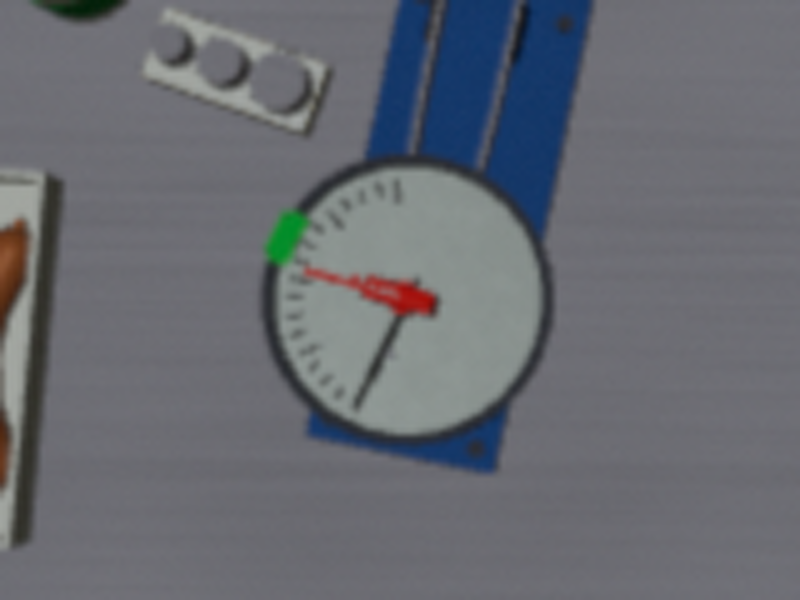

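```bash
cat >> h.py <<'E'
from scipy.spatial.transform import Rotation as Ro
E
python3 - <<'E'
from h import *
np.set_printoptions(precision=2,suppress=True)
im=ctrl.get_image('top')
f=lambda u,v,z: pix2w(im,196+(u+.5)/5-.5,146+(v+.5)/5-.5,z)
C=f(409,298,127);print('C',C)
# base plate corners crop (z 18)
print('plate', f(496,471,18),f(309,435,18),f(592,0,18),f(401,0,18))
e1=f(592,0,18)-f(496,471,18);e2=f(401,0,18)-f(309,435,18)
print(np.arctan2(-e1[1],-e1[0]),np.arctan2(-e2[1],-e2[0]))
C=np.array([528.5,84.8,0])
P={'needle':f(357,408,121),'pointer':f(305,271,123),'marker':f(288,237,127)}
yaw=np.arctan2(29.5,-155.5);print('yaw',yaw)
for k,p in P.items():
  d=p-C; a=np.arctan2(d[1],d[0]); print(k,p,np.hypot(d[0],d[1]),'ang',a,'scale',((yaw-0.27-a)+np.pi)%(2*np.pi)-np.pi)
o=ctrl.get_obs();print(Ro.from_rotvec(o['orientation']).as_matrix(),o['qpos'])
for n in('pads_mid','leg_a','leg_b'):
  for c in('top','scene'):
    print(n,c,[(np.round(r['location'],1),round(r['p'],2)) for r in ctrl.boxes_of(c,n)[:3]])
E
```

```text
C [531.6  82.9 127. ]
plate [439.94  45.25  18.  ] [459.15 151.51  18.  ] [708.95  -6.23  18.  ] [708.45 103.49  18.  ]
2.9525265331084123 2.9513148387510815
yaw 2.9541100280086954
needle [474.67 109.68 121.  ] 59.30009086806902 ang 2.7086494935514045 scale -0.024539465542709138
pointer [545.42 137.81 123.  ] 55.64508200775772 ang 1.2617966085872931 scale 1.4223134194214024
marker [562.77 146.34 127.  ] 70.43381316141986 ang 1.0627249044202485 scale 1.621385123588447
[[ 0.23  0.97 -0.  ]
 [ 0.97 -0.23  0.  ]
 [ 0.   -0.   -1.  ]] [ 1.32  0.42  1.63  0.    1.09 -0.02]
pads_mid top [(array([585.4,  65.6, 122.6]), 0.95)]
pads_mid scene [(array([599.8,  56.8,  61.2]), 0.72), (array([536.9,  77.4, 148.3]), 0.4)]
leg_a top [(array([683.6,  75.9,  86. ]), 0.68), (array([676.6,  32.9,  87.9]), 0.49)]
leg_a scene [(array([674.5,  78.8,  84.2]), 0.65), (array([666.4,  33.2,  85. ]), 0.64), (array([600.5,  55.1,  58.6]), 0.43)]
leg_b top [(array([683.6,  75.9,  86. ]), 0.68), (array([676.6,  32.9,  87.9]), 0.49)]
leg_b scene [(array([674.5,  78.8,  84.2]), 0.65), (array([666.4,  33.2,  85. ]), 0.64), (array([600.5,  55.1,  58.6]), 0.43)]
```

```bash
cat >> h.py <<'E'
def to(x,y,z,yaw):
    o=ctrl.get_obs(); R=Ro.from_rotvec(o['orientation']); M=R.as_matrix()
    d=M.T@(np.array([x,y,z])-o['ee_pos'])/150
    T=Ro.from_matrix(np.array([[np.cos(yaw),np.sin(yaw),0],[np.sin(yaw),-np.cos(yaw),0],[0,0,-1]]))
    r=(R.inv()*T).as_rotvec()/np.radians(60)
    print('t',round(o['t'],2),'pos',np.round(o['ee_pos'],1),'yaw',round(np.arctan2(M[1,0],M[0,0]),3),'F',np.round(o['ft_force'],1),'w',round(o['width'],1))
    print('shift',np.round(d,3),'turn',np.round(r,3))
E
python3 - <<'E'
from h import *
to(529.5,83.5,222,-0.28)
im=ctrl.get_image('scene');print(-np.array(im['R']).T@im['t'])
E
```

```text
t 1.1 pos [144.2 608.1 222.7] yaw 1.338 F [-0.3  0.8  0.5] w 87.8
shift [-2.811  3.306  0.005] turn [ 0.    -0.     1.545]
[1282.88914682 -719.79078119 1202.7708865 ]
```

Emit:
move_arm([
  [[-0.17, 0.2, 0], [0, 0, 0]],
  [[-0.34, 0.4, 0], [0, 0, 0]],
  [[-0.51, 0.6, 0], [0, 0, 0]],
  [[-0.68, 0.8, 0], [0, 0, 0]],
  [[-0.85, 1.0, 0], [0, 0, 0]],
], gripper=1)

```text
t: 1.78
ee_pos: [261.4, 448.5, 222.8]
orientation: [-2.464, -1.949, -0.001]
ft_force: [0.7, 0.3, -0.3]
width: 87.9
```

Emit:
move_arm([
  [[-0.17, 0.2, 0], [0, 0, 0]],
  [[-0.34, 0.4, 0], [0, 0, 0]],
  [[-0.51, 0.6, 0], [0, 0, 0]],
  [[-0.68, 0.8, 0], [0, 0, 0]],
  [[-0.85, 1.0, 0], [0, 0, 0]],
])

```text
t: 2.4
ee_pos: [378.0, 289.8, 222.9]
orientation: [2.464, 1.948, 0.001]
ft_force: [-0.3, 0.3, 0.2]
width: 88.1
```

Emit:
move_arm([
  [[-0.17, 0.2, 0], [0, 0, 0.15]],
  [[-0.34, 0.4, 0], [0, 0, 0.3]],
  [[-0.51, 0.6, 0], [0, 0, 0.45]],
  [[-0.68, 0.8, 0], [0, 0, 0.6]],
  [[-0.85, 1.0, 0], [0, 0, 0.75]],
])

```text
t: 3.02
ee_pos: [494.6, 131.0, 222.9]
orientation: [3.025, 0.849, 0.001]
ft_force: [-1.1, 0.8, -0.5]
width: 87.9
```

```bash
python3 - <<'E'
from h import *
to(529.5,83.5,222,-0.28)
E
```

```text
t 3.02 pos [494.6 131.  222.9] yaw 0.547 F [-1.1  0.8 -0.5] w 87.9
shift [0.034 0.392 0.006] turn [-0.    -0.001  0.79 ]
```

Emit:
move_arm([
  [[0.01, 0.1, 0], [0, 0, 0.16]],
  [[0.02, 0.2, 0], [0, 0, 0.32]],
  [[0.03, 0.3, 0], [0, 0, 0.48]],
  [[0.034, 0.392, 0], [0, 0, 0.64]],
  [[0.034, 0.392, 0], [0, 0, 0.79]],
])

```text
t: 3.65
ee_pos: [529.5, 84.1, 222.7]
orientation: [3.111, -0.44, 0.001]
ft_force: [0.2, -0.1, 0.1]
width: 88.0
```

```bash
python3 - <<'E'
from h import *
to(529.5,83.5,136,-0.28)
a=snap('scene','s1.png')
for n in('knob_grip',):
    print(n,[(np.round(r['location'],1),round(r['p'],2)) for r in ctrl.pinpoint('scene',n)[:2]])
c=w2pix(a,[530,85,140]).astype(int);p=cv2.imread('pics/s1.png')
cv2.imwrite('pics/s1c.png',cv2.resize(p[c[1]-60:c[1]+60,c[0]-80:c[0]+80],None,fx=5,fy=5,interpolation=cv2.INTER_CUBIC))
E
```

```text
t 3.65 pos [529.5  84.1 222.7] yaw -0.281 F [ 0.2 -0.1  0.1] w 88.0
shift [0.001 0.004 0.578] turn [-0.    -0.    -0.001]
knob_grip []
```

View pics/s1c.png

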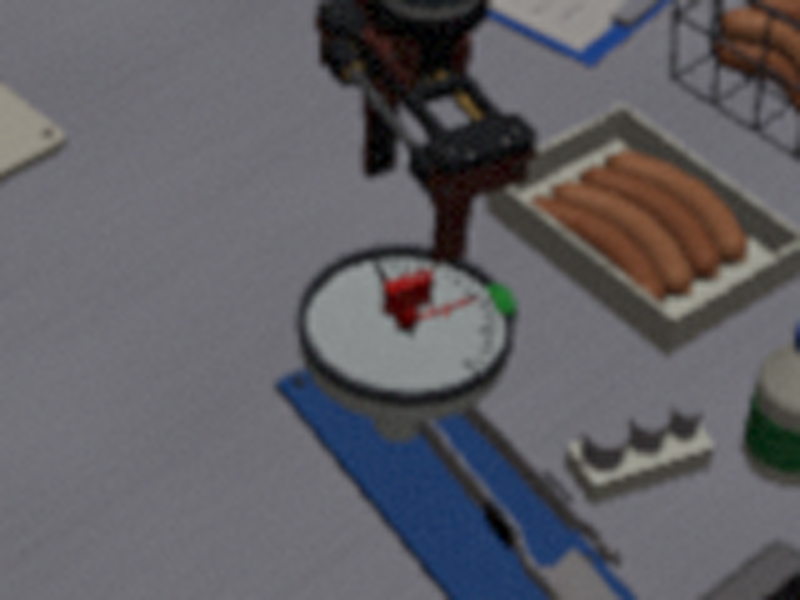

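Emit:
move_arm([
  [[0, 0, 0.14], [0, 0, 0]],
  [[0, 0, 0.28], [0, 0, 0]],
  [[0, 0, 0.42], [0, 0, 0]],
  [[0, 0, 0.57], [0, 0, 0]],
  [[0, 0, 0.57], [0, 0, 0]],
])

```text
t: 4.38
ee_pos: [527.7, 84.8, 135.9]
orientation: [3.112, -0.425, -0.005]
ft_force: [0.5, 0.6, 0.5]
width: 87.9
```

Emit:
move_arm([
  [[0, 0, 0], [0, 0, 0]],
  [[0, 0, 0], [0, 0, 0]],
  [[0, 0, 0], [0, 0, 0]],
  [[0, 0, 0], [0, 0, 0]],
  [[0, 0, 0], [0, 0, 0]],
], gripper=0.1)

```text
t: 5.0
ee_pos: [529.0, 84.8, 137.4]
orientation: [-3.112, 0.43, -0.0]
ft_force: [0.6, -1.0, -0.9]
width: 41.4
```

```bash
cat >>h.py <<'E'
def crop(cam,fn,X=(530,85,130),f=5):
    a=snap(cam,fn);c=w2pix(a,X).astype(int)
    x0=max(0,min(640-160,c[0]-80));y0=max(0,min(280,c[1]-60))
    p=a['pixels'][y0:y0+120,x0:x0+160,::-1]
    cv2.imwrite('pics/'+fn,cv2.resize(p,None,fx=f,fy=f,interpolation=cv2.INTER_CUBIC));print('off',x0,y0);return a
E
python3 - <<'E'
from h import *
to(529.5,83.5,136,1.12);print(ctrl.get_obs()['moment'])
crop('scene','s2c.png')
E
```

```text
t 5.0 pos [529.   84.8 137.4] yaw -0.275 F [ 0.6 -1.  -0.9] w 41.4
shift [0.005 0.007 0.009] turn [ 0.    -0.    -1.332]
[-0.09355531  0.12543047  0.02287547]
off 257 112
```

View pics/s2c.png

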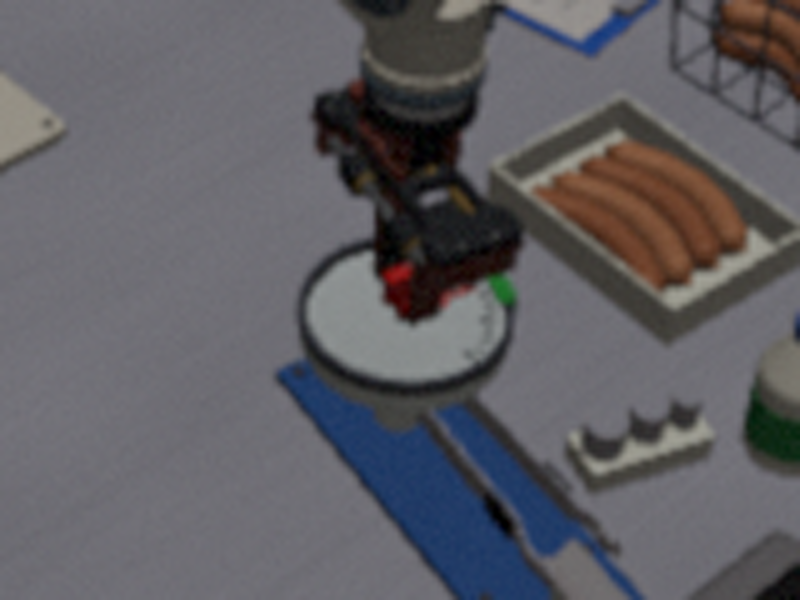

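Emit:
move_arm([
  [[0, 0, 0], [0, 0, 0]],
  [[0, 0, 0], [0, 0, 0]],
  [[0, 0, 0], [0, 0, 0]],
  [[0, 0, 0], [0, 0, 0]],
  [[0, 0, 0], [0, 0, 0]],
], gripper=0.1)

```text
t: 5.68
ee_pos: [530.0, 84.7, 137.7]
orientation: [-3.112, 0.43, -0.003]
ft_force: [3.4, -1.9, 5.6]
width: 11.8
```

```bash
python3 - <<'E'
from h import *
to(529.5,83.5,136,1.12);print(ctrl.get_obs()['moment'])
E
```

```text
t 5.67 pos [530.   84.7 137.7] yaw -0.275 F [ 3.4 -1.9  5.6] w 11.8
shift [-0.001  0.009  0.012] turn [ 1.000e-03 -2.000e-03 -1.332e+00]
[-0.27304105 -0.47982559 -0.02619136]
```

Emit:
move_arm([
  [[0, 0, 0], [0, 0, -0.15]],
  [[0, 0, 0], [0, 0, -0.3]],
  [[0, 0, 0], [0, 0, -0.45]],
  [[0, 0, 0], [0, 0, -0.6]],
  [[0, 0, 0], [0, 0, -0.75]],
])

```text
t: 6.3
ee_pos: [529.9, 84.8, 137.7]
orientation: [3.037, 0.801, 0.003]
ft_force: [2.2, -1.7, 5.6]
width: 11.8
```

Emit:
move_arm([
  [[0, 0, 0], [0, 0, -0.1]],
  [[0, 0, 0], [0, 0, -0.2]],
  [[0, 0, 0], [0, 0, -0.3]],
  [[0, 0, 0], [0, 0, -0.4]],
  [[0, 0, 0], [0, 0, -0.5]],
])

```text
t: 6.92
ee_pos: [529.9, 84.8, 137.8]
orientation: [2.727, 1.557, 0.003]
ft_force: [2.9, -2.0, 5.7]
width: 11.8
```

```bash
python3 - <<'E'
from h import *
to(529.5,83.5,136,1.12);print(ctrl.get_obs()['moment'])
crop('scene','s3c.png');crop('top','t3c.png')
E
```

```text
t 6.92 pos [529.9  84.8 137.8] yaw 1.038 F [ 2.9 -2.   5.7] w 11.8
shift [-0.009  0.002  0.012] turn [ 0.002 -0.001 -0.079]
[-0.19680359 -0.39824734 -0.00901987]
off 257 112
off 196 145
```

View pics/s3c.png

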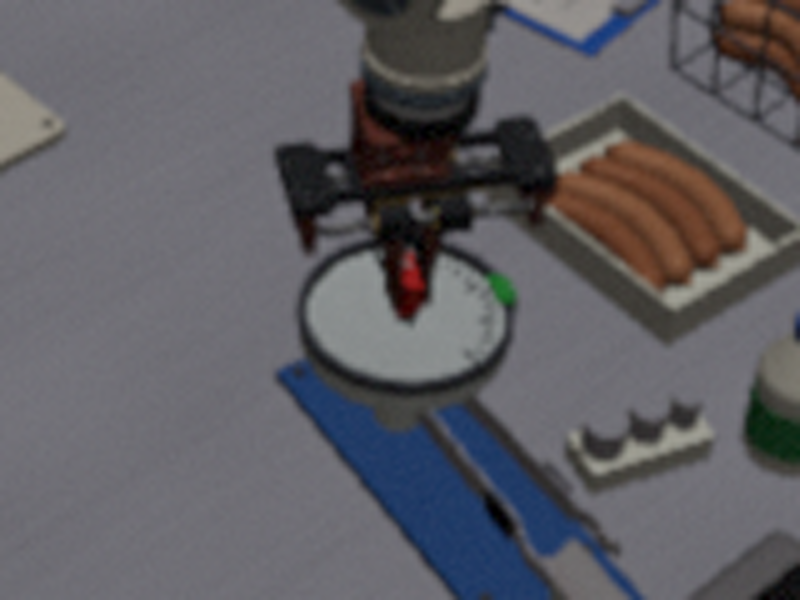

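View pics/t3c.png

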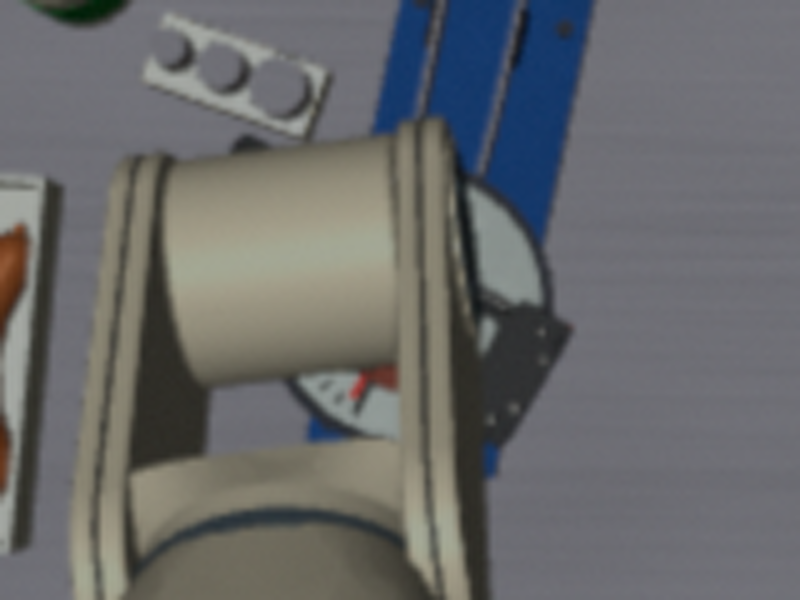

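Emit:
move_arm([
  [[0, 0, 0], [0, 0, -0.02]],
  [[0, 0, 0], [0, 0, -0.04]],
  [[0, 0, 0], [0, 0, -0.06]],
  [[0, 0, 0], [0, 0, -0.08]],
  [[0, 0, 0], [0, 0, -0.08]],
])

```text
t: 7.65
ee_pos: [529.9, 84.8, 137.8]
orientation: [2.663, 1.665, 0.003]
ft_force: [2.9, -1.2, 5.5]
width: 11.7
```

```bash
python3 - <<'E'
from h import *
to(529.5,83.5,136,1.12);print(ctrl.get_obs()['moment'])
crop('top','t4c.png')
E
```

```text
t 7.65 pos [529.9  84.8 137.8] yaw 1.118 F [ 2.9 -1.2  5.5] w 11.7
shift [-0.009  0.001  0.012] turn [ 0.001 -0.001 -0.002]
[-0.23409194 -0.39003006 -0.25910586]
off 196 145
```

View pics/t4c.png

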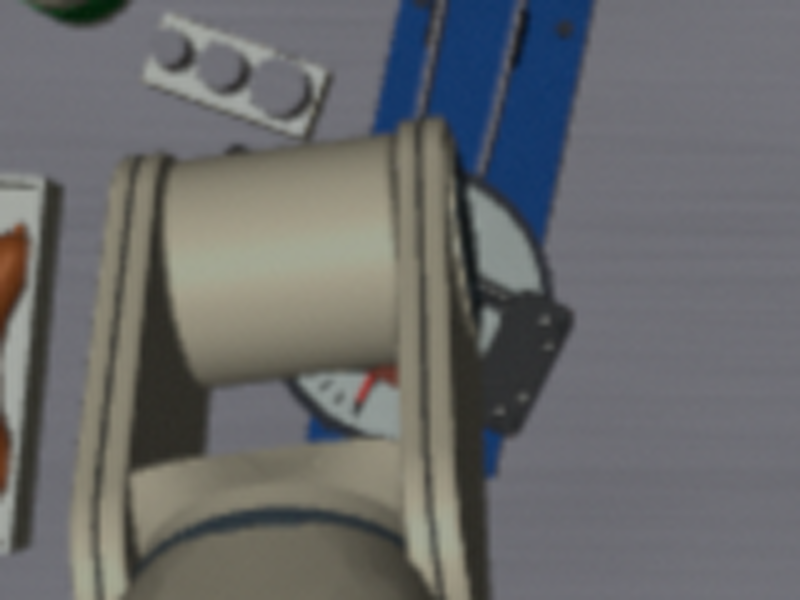

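Emit:
move_arm([
  [[0, 0, 0], [0, 0, 0]],
  [[0, 0, 0], [0, 0, 0]],
  [[0, 0, 0], [0, 0, 0]],
  [[0, 0, 0], [0, 0, 0]],
  [[0, 0, 0], [0, 0, 0]],
], gripper=1)

```text
t: 8.32
ee_pos: [528.7, 84.7, 137.0]
orientation: [-2.663, -1.666, 0.001]
ft_force: [1.1, 0.1, -0.6]
width: 58.4
```

Emit:
move_arm([
  [[0, 0, -0.1], [0, 0, 0]],
  [[0, 0, -0.25], [0, 0, 0]],
  [[0, 0, -0.4], [0, 0, 0]],
  [[0, 0, -0.5], [0, 0, 0]],
  [[0, 0, -0.5], [0, 0, 0]],
])

```text
t: 8.95
ee_pos: [529.8, 84.9, 213.7]
orientation: [2.662, 1.666, 0.004]
ft_force: [-0.3, -0.0, 0.2]
width: 87.7
```

```bash
python3 - <<'E'
from h import *
to(682.5,54.5,145,1.382)
E
```

```text
t 8.95 pos [529.8  84.9 213.7] yaw 1.118 F [-0.3 -0.   0.2] w 87.7
shift [0.263 1.003 0.461] turn [ 0.002 -0.001 -0.252]
```

Emit:
move_arm([
  [[0.06, 0.25, 0], [0, 0, -0.06]],
  [[0.13, 0.5, 0], [0, 0, -0.12]],
  [[0.2, 0.75, 0.1], [0, 0, -0.18]],
  [[0.263, 1.0, 0.25], [0, 0, -0.252]],
  [[0.263, 1.0, 0.4], [0, 0, -0.252]],
])

```text
t: 9.57
ee_pos: [683.0, 53.9, 150.2]
orientation: [2.421, 2.002, 0.0]
ft_force: [-0.9, -0.3, -0.0]
width: 87.7
```

```bash
python3 - <<'E'
from h import *
to(682.5,54.5,60,1.382)
a=crop('top','t5c.png',(640,60,80));crop('scene','s5c.png',(600,70,100))
for c in('scene','top'):
  for n in('pads_mid','pointer_tip','needle_tip'):
    print(c,n,[(np.round(r['location'],1),round(r['p'],2)) for r in ctrl.pinpoint(c,n)[:2]])
E
```

```text
t 9.57 pos [683.   53.9 150.2] yaw 1.382 F [-0.9 -0.3 -0. ] w 87.7
shift [ 0.003 -0.004  0.601] turn [ 0.  0. -0.]
off 208 106
off 268 131
scene pads_mid [(array([683.9,  57.6,  82. ]), 0.59), (array([ 655.5, -465.2,    3.2]), 0.35)]
scene pointer_tip [(array([478.5, 106.5, 120.4]), 0.42)]
scene needle_tip []
top pads_mid [(array([ 336.9, -451.9,   -2.9]), 0.5)]
top pointer_tip [(array([503.5, 383. ,   1.4]), 0.68)]
top needle_tip []
```

View pics/t5c.png

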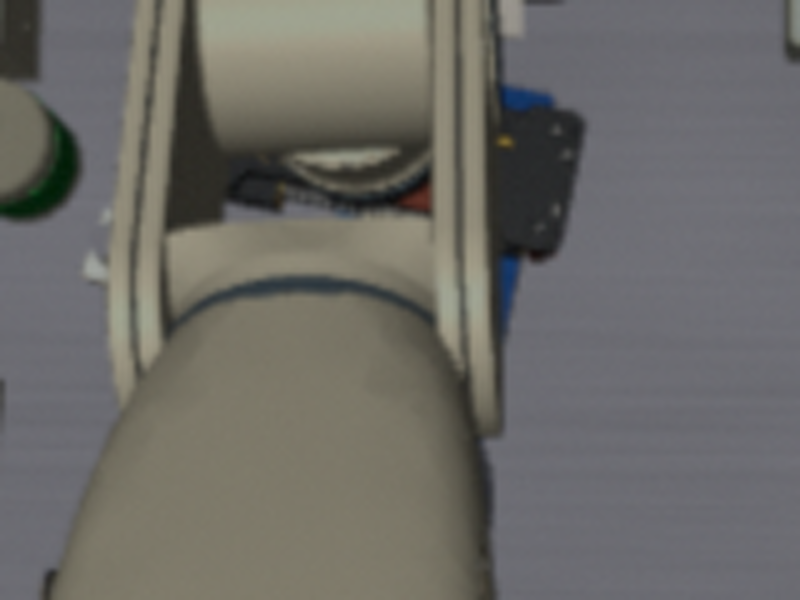

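View pics/s5c.png

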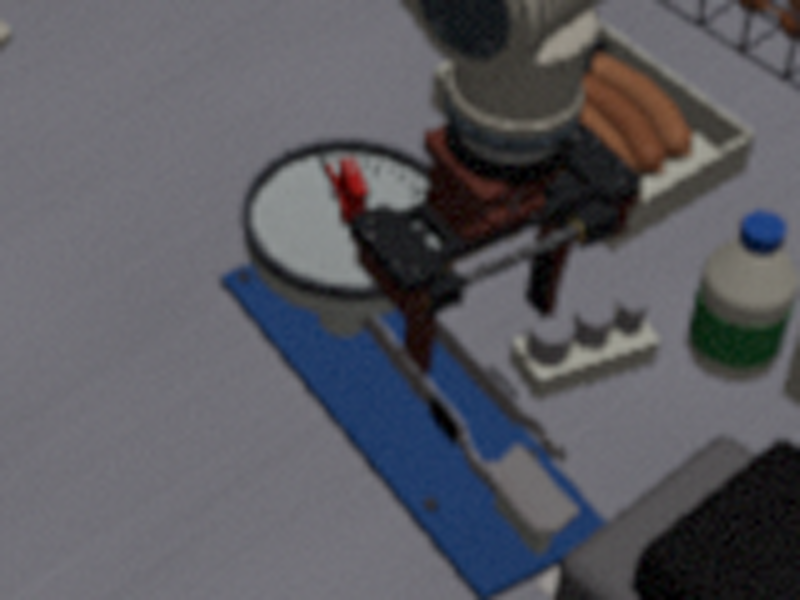

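Emit:
move_arm([
  [[0, 0, 0.15], [0, 0, 0]],
  [[0, 0, 0.3], [0, 0, 0]],
  [[0, 0, 0.45], [0, 0, 0]],
  [[0, 0, 0.6], [0, 0, 0]],
  [[0, 0, 0.6], [0, 0, 0]],
], gripper=1)

```text
t: 10.6
ee_pos: [679.7, 54.6, 60.0]
orientation: [-2.419, -2.001, 0.005]
ft_force: [-0.6, 0.1, 0.4]
width: 87.6
```

```bash
python3 - <<'E'
from h import *
to(682.5,54.5,60,1.382)
crop('scene','s6c.png',(600,70,100))
E
```

```text
t 10.6 pos [679.7  54.6  60. ] yaw 1.382 F [-0.6  0.1  0.4] w 87.6
shift [ 0.003  0.019 -0.   ] turn [-0.003  0.001 -0.   ]
off 268 131
```

View pics/s6c.png

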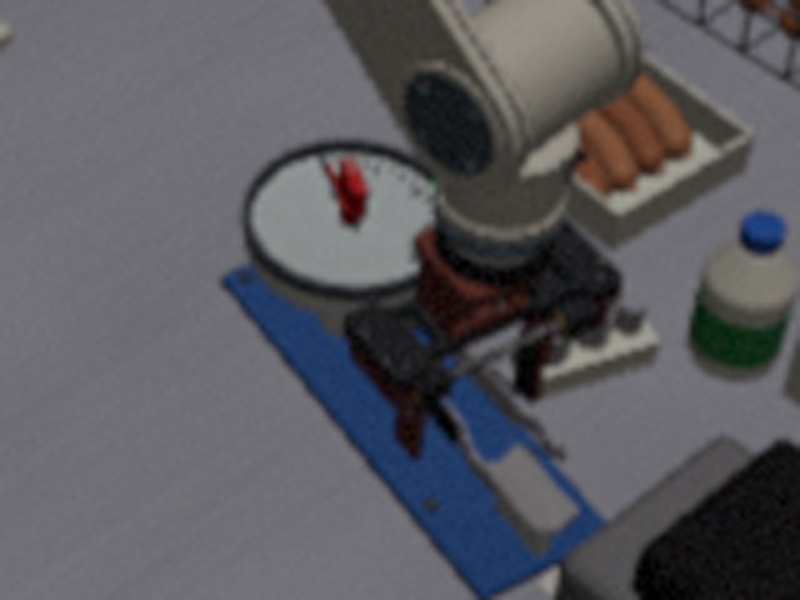

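Emit:
move_arm([
  [[0, 0, 0], [0, 0, 0]],
  [[0, 0, 0], [0, 0, 0]],
  [[0, 0, 0], [0, 0, 0]],
  [[0, 0, 0], [0, 0, 0]],
  [[0, 0, 0], [0, 0, 0]],
], gripper=0.6)

```text
t: 11.28
ee_pos: [681.2, 54.6, 62.3]
orientation: [2.421, 2.002, 0.0]
ft_force: [0.9, 0.7, -0.8]
width: 52.6
```

Emit:
move_arm([
  [[0, 0, 0], [0, 0, 0]],
  [[0, 0, 0], [0, 0, 0]],
  [[0, 0, 0], [0, 0, 0]],
  [[0, 0, 0], [0, 0, 0]],
  [[0, 0, 0], [0, 0, 0]],
], gripper=0.48)

```text
t: 11.9
ee_pos: [681.7, 54.5, 62.4]
orientation: [2.42, 2.002, 0.001]
ft_force: [3.9, -1.1, -0.8]
width: 42.0
```

```bash
python3 - <<'E'
from h import *
to(682.5,54.5,60,1.382)
crop('scene','s7c.png',(560,70,120))
E
```

```text
t 11.9 pos [681.7  54.5  62.4] yaw 1.382 F [ 3.9 -1.1 -0.8] w 42.0
shift [0.001 0.005 0.016] turn [ 0.001 -0.    -0.   ]
off 260 121
```

View pics/s7c.png

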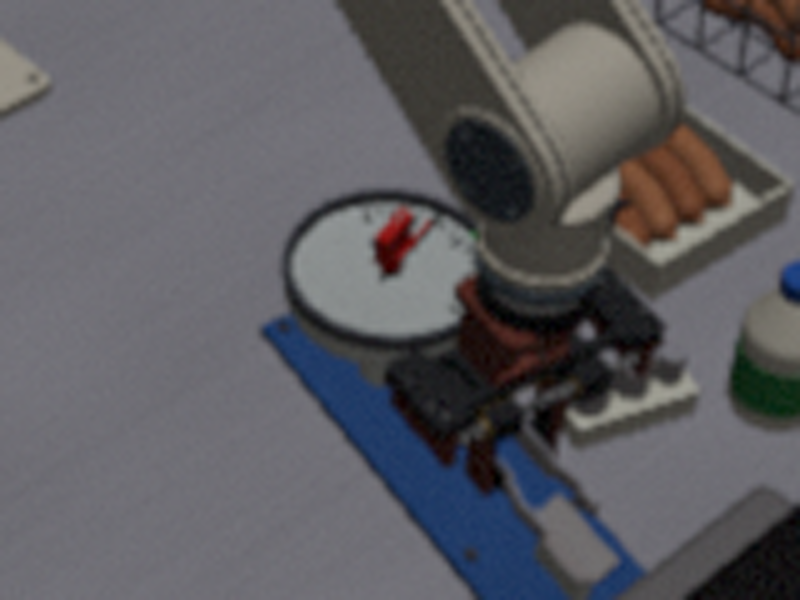

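```bash
cat >>h.py <<'E'
def ang(a,u,v,off,z=122,C=(529.8,84.5),f=5):
    p=pix2w(a,off[0]+(u+.5)/f-.5,off[1]+(v+.5)/f-.5,z); d=p-np.array([*C,0])
    return round(((2.953-.27-np.arctan2(d[1],d[0]))+np.pi)%(2*np.pi)-np.pi,3), round(np.hypot(d[0],d[1]),1)
E
python3 - <<'E'
from h import *
a=ctrl.get_image('scene')
print(ang(a,428,222,(260,121)),ang(a,502,296,(257,111),127), 'zero',ang(a,326,160,(268,131)))
print('start ptr',ang(a,478,299,(257,112)))
for z in(115,129):
  print(w2pix(a,[529.8,84.5,z]))
print([(r['location'],r['p']) for r in ctrl.pinpoint('scene','pointer_tip')[:2]])
for s in (1.44,1.61,1.78):
  t=2.683-s; u=w2pix(a,[529.8+56*np.cos(t),84.5+56*np.sin(t),122]); print(s,(u-[260,121])*5)
E
```

```text
(np.float64(0.817), np.float64(57.2)) (np.float64(1.565), np.float64(72.2)) zero (np.float64(0.042), np.float64(62.4))
start ptr (np.float64(1.537), np.float64(55.3))
[337.2644401  175.97868687]
[337.47823668 173.11868112]
[([517.4, 135.3, 120.8], 0.38)]
1.44 [458.80951241 246.70931871]
1.61 [463.78132988 255.71466166]
1.78 [466.58043166 265.14034554]
```

Emit:
move_arm([
  [[0, 0, 0], [0, 0, 0]],
  [[0, 0, 0], [0, 0, 0]],
  [[0, 0, 0], [0, 0, 0]],
  [[0, 0, 0], [0, 0, 0]],
  [[0, 0, 0], [0, 0, 0]],
], gripper=0.42)

```text
t: 12.68
ee_pos: [682.1, 54.6, 62.6]
orientation: [2.42, 2.001, 0.003]
ft_force: [5.4, -0.9, -1.6]
width: 36.8
```

```bash
python3 - <<'E'
from h import *
to(682.5,54.5,60,1.382)
a=crop('scene','s8c.png',(560,70,120))
print(w2pix(a,[530,85,140]))
o=(257,int(w2pix(a,[530,85,140])[1])-60)
print('start ptr',ang(a,478,299,o),'marker',ang(a,503,299,o,127))
E
```

```text
t 12.68 pos [682.1  54.6  62.6] yaw 1.382 F [ 5.4 -0.9 -1.6] w 36.8
shift [-0.     0.003  0.017] turn [ 0.002 -0.    -0.   ]
off 260 121
[337.79246454 170.80927105]
start ptr (np.float64(1.378), np.float64(59.7)) marker (np.float64(1.541), np.float64(73.6))
```

View pics/s8c.png

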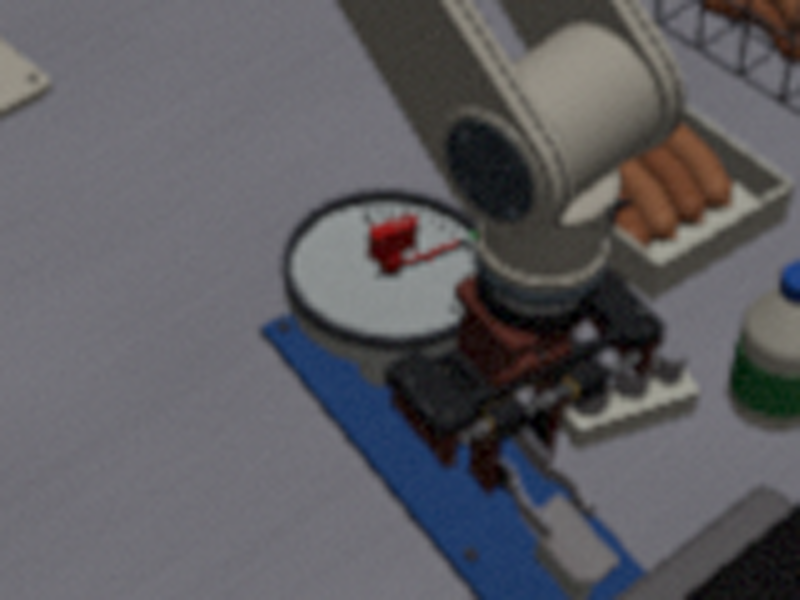

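Emit:
move_arm([
  [[0, 0, 0], [0, 0, 0]],
  [[0, 0, 0], [0, 0, 0]],
  [[0, 0, 0], [0, 0, 0]],
  [[0, 0, 0], [0, 0, 0]],
  [[0, 0, 0], [0, 0, 0]],
], gripper=0.4)

```text
t: 13.35
ee_pos: [682.2, 54.5, 62.6]
orientation: [2.42, 2.001, 0.003]
ft_force: [6.4, -0.5, -0.1]
width: 35.2
```

```bash
python3 - <<'E'
from h import *
to(682.5,54.5,60,1.382)
a=crop('scene','s9c.png',(545,90,125),8) if 0 else snap('scene','s9.png')
p=a['pixels'][150:195,310:375,::-1]
q=cv2.imread('pics/s1.png')[150:195,310:375]
f=lambda i:cv2.resize(i,None,fx=6,fy=6,interpolation=cv2.INTER_CUBIC)
cv2.imwrite('pics/s9c.png',np.hstack([f(q),f(p)]))
print(ang(a,462,241,(260,121)))
E
```

```text
t 13.35 pos [682.2  54.5  62.6] yaw 1.382 F [ 6.4 -0.5 -0.1] w 35.2
shift [0.    0.002 0.017] turn [ 0.002 -0.    -0.   ]
(np.float64(1.329), np.float64(60.6))
```

View pics/s9c.png

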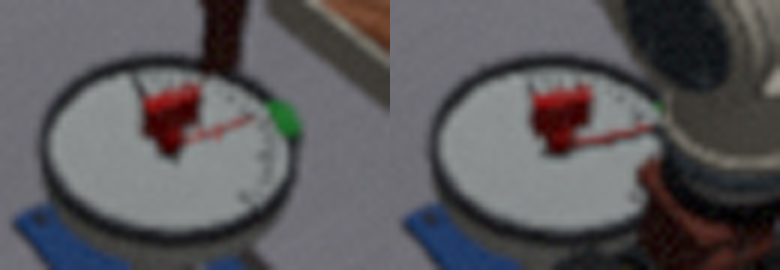

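```bash
python3 - <<'E'
from h import *
ims={'top':('t0.png',ctrl.get_image('top')),'scene':('s1.png',ctrl.get_image('scene'))}
for c,(fn,a) in ims.items():
  p=cv2.imread('pics/'+fn).astype(int)
  g=(p[:,:,1]-np.maximum(p[:,:,0],p[:,:,2]))
  u0=w2pix(a,[562,146,127]).astype(int)
  m=np.zeros(g.shape);s=np.s_[u0[1]-8:u0[1]+9,u0[0]-8:u0[0]+9];m[s]=np.clip(g[s]-15,0,None)
  v,u=np.mgrid[:400,:640];U=(m*u).sum()/m.sum();V=(m*v).sum()/m.sum()
  print(c,U,V,[ang(a,U,V,(0,0),z,f=1) for z in(122,126,130)], m.sum())
  # ring fit: dark rim ellipse vs predicted
  for z in(122,129): print('pred C',w2pix(a,[529.8,84.5,z]))
a=ims['scene'][1];p=a['pixels'].astype(int)
r=p[:,:,0]-np.maximum(p[:,:,1],p[:,:,2])
print(r[168:178,338:362])
def line(fn,z):
  q=cv2.imread('pics/'+fn)[:,:,::-1].astype(int);r=q[:,:,0]-np.maximum(q[:,:,1],q[:,:,2])
  for u in range(346,360):
    col=np.clip(r[164:180,u]-20,0,None)
    if col.sum()>15: v=(col*np.arange(164,180)).sum()/col.sum(); print(fn,u,round(v,2),col.sum(),ang(a,u,v,(0,0),z,f=1))
line('s1.png',122);line('s9.png',122)
E
```

```text
top 252.70949185043145 192.94534995206135 [(np.float64(1.594), np.float64(72.2)), (np.float64(1.595), np.float64(71.5)), (np.float64(1.596), np.float64(70.7))] 4172.0
pred C [277.00341743 205.98970037]
pred C [276.67645766 205.85250087]
scene 356.89963280293756 169.2766217870257 [(np.float64(1.467), np.float64(75.3)), (np.float64(1.516), np.float64(73.3)), (np.float64(1.569), np.float64(71.5))] 817.0
pred C [337.37098548 174.55340501]
pred C [337.47823668 173.11868112]
[[ 57  51  56  56  39  13   2  -5  -5  -5  -5  -5  -6  -4  -4 -11 -22 -17
    2   1   3   1   2   3]
 [ 51  53  48  56  39   9  -3  -6  -6  -5  -5  -6  -5  -1  -4  -4  -6  -4
    4   2   2   4   1   2]
 [ 50  56  49  40  26   4  -6  -6  -4  -5  -4  -4   5  21  14   5  -4   0
    4   3   4   2   2   2]
 [ 64  68  43  12   5   2  -4  -1   8  12  17  19  22  47  43  27   0   2
    4   4   5   1   3   1]
 [ 83  74  42  20  14  15  18  21  34  43  47  50  28  13   2  -2  -4  -2
    2   4   2   4   3   5]
 [ 80  69  42  43  44  44  48  41  39  12  -1  -3  -4  -4  -6  -6  -4  -7
   -3   2   4   3   3   2]
 [ 60  40  25  19   
[... 269 characters left out ...]
  -2   1   3]
 [ -5  -5  -5  -5  -4  -4  -5  -5  -5  -5  -5  -4  -4   3  20  34  34  11
   -2  -6 -15 -10  -5  -1]]
s1.png 346 171.44 50 (np.float64(1.363), np.float64(34.8))
s1.png 349 170.0 21 (np.float64(1.331), np.float64(48.0))
s9.png 346 172.55 31 (np.float64(1.513), np.float64(32.4))
s9.png 347 172.0 23 (np.float64(1.473), np.float64(36.8))
s9.png 348 172.0 27 (np.float64(1.503), np.float64(40.1))
s9.png 349 172.0 27 (np.float64(1.529), np.float64(43.4))
s9.png 351 171.0 27 (np.float64(1.478), np.float64(52.1))
s9.png 352 175.55 53 (np.float64(1.923), np.float64(51.0))
s9.png 353 177.26 61 (np.float64(2.071), np.float64(55.3))
s9.png 354 178.14 36 (np.float64(2.129), np.float64(59.4))
```

Emit:
move_arm([
  [[0, 0, 0], [0, 0, 0]],
  [[0, 0, 0], [0, 0, 0]],
  [[0, 0, 0], [0, 0, 0]],
  [[0, 0, 0], [0, 0, 0]],
  [[0, 0, 0], [0, 0, 0]],
], gripper=0.392)

```text
t: 14.12
ee_pos: [682.2, 54.5, 62.6]
orientation: [2.42, 2.001, 0.003]
ft_force: [5.8, -0.9, -0.5]
width: 34.6
```

Emit:
move_arm([
  [[0, 0, 0], [0, 0, 0]],
  [[0, 0, 0], [0, 0, 0]],
  [[0, 0, 0], [0, 0, 0]],
  [[0, 0, 0], [0, 0, 0]],
  [[0, 0, 0], [0, 0, 0]],
])

```text
t: 14.75
ee_pos: [682.2, 54.6, 62.6]
orientation: [2.42, 2.001, 0.003]
ft_force: [6.9, -1.7, -0.3]
width: 34.1
```

```bash
python3 - <<'E'
from h import *
to(682.5,54.5,60,1.382)
a=snap('scene','s10.png')
p=a['pixels'][150:195,310:375,::-1]
q=cv2.imread('pics/s1.png')[150:195,310:375]
f=lambda i:cv2.resize(i,None,fx=6,fy=6,interpolation=cv2.INTER_CUBIC)
cv2.imwrite('pics/s10c.png',np.hstack([f(q),f(p)]))
q=a['pixels'].astype(int);r=q[:,:,0]-np.maximum(q[:,:,1],q[:,:,2])
for u in range(344,353):
    col=np.clip(r[168:175,u],0,None); v=(col*np.arange(168,175)).sum()/col.sum(); print(u,round(v,2),ang(a,u,v,(0,0),122,f=1))
E
```

```text
t 14.75 pos [682.2  54.6  62.6] yaw 1.382 F [ 6.9 -1.7 -0.3] w 34.1
shift [-0.     0.002  0.017] turn [ 0.002 -0.     0.   ]
344 172.81 (np.float64(1.476), np.float64(25.2))
345 172.82 (np.float64(1.519), np.float64(28.5))
346 172.97 (np.float64(1.574), np.float64(31.7))
347 172.91 (np.float64(1.592), np.float64(35.2))
348 172.64 (np.float64(1.579), np.float64(39.0))
349 172.17 (np.float64(1.547), np.float64(43.1))
350 171.93 (np.float64(1.544), np.float64(46.9))
351 171.78 (np.float64(1.55), np.float64(50.6))
352 171.71 (np.float64(1.561), np.float64(54.1))
```

View pics/s10c.png

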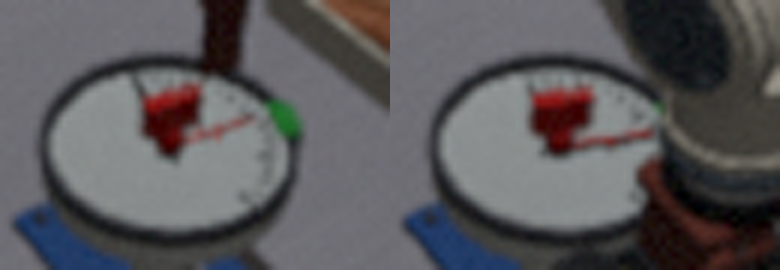

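Emit:
move_arm([
  [[0, 0, 0], [0, 0, 0]],
  [[0, 0, 0], [0, 0, 0]],
  [[0, 0, 0], [0, 0, 0]],
  [[0, 0, 0], [0, 0, 0]],
  [[0, 0, 0], [0, 0, 0]],
])

```text
t: 15.42
ee_pos: [682.2, 54.5, 62.6]
orientation: [2.42, 2.001, 0.003]
ft_force: [6.0, -2.2, -0.8]
width: 34.5
```

```bash
python3 - <<'E'
from h import *
for i in range(5):
  a=ctrl.get_image('scene');print(ctrl.get_obs()['width'])
q=a['pixels'].astype(int);r=q[:,:,0]-np.maximum(q[:,:,1],q[:,:,2])
for u in range(346,353):
    col=np.clip(r[168:175,u],0,None); v=(col*np.arange(168,175)).sum()/col.sum(); print(u,ang(a,u,v,(0,0),122,f=1))
crop('scene','s11c.png',(600,70,100))
E
```

```text
34.47918092641563
34.98201994826199
34.92269130238975
34.75758064760776
34.57212213786572
346 (np.float64(1.57), np.float64(31.7))
347 (np.float64(1.596), np.float64(35.1))
348 (np.float64(1.578), np.float64(39.0))
349 (np.float64(1.545), np.float64(43.2))
350 (np.float64(1.54), np.float64(47.0))
351 (np.float64(1.549), np.float64(50.6))
352 (np.float64(1.56), np.float64(54.1))
off 268 131
```

View pics/s11c.png

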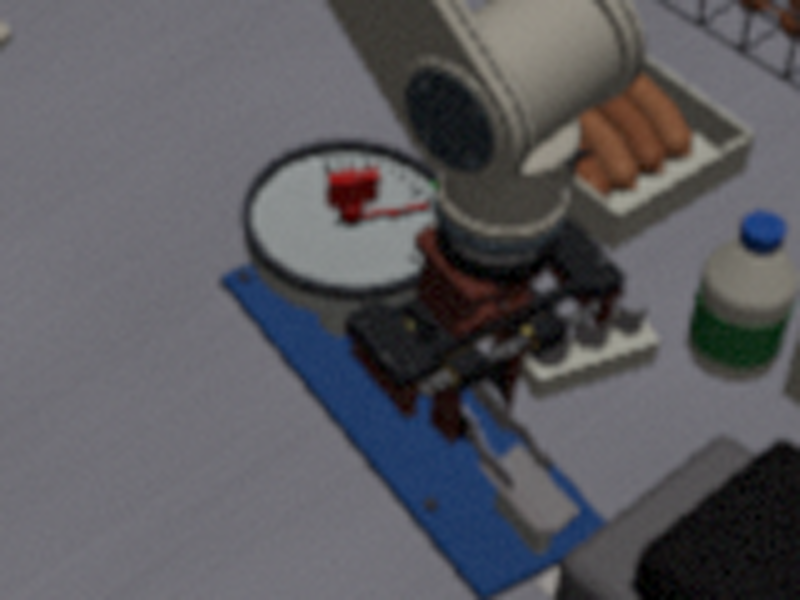

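```bash
python3 -c "
from h import *
print(ctrl.close_job())"
```

```text
the job is handed in; nothing more can be done
None
```

The gauge check is done and handed in at about 16 s of the 48 s allowed. The gripper is still holding the tongs at the wanted gap.

- **Zeroing the pointer:** I turned the red knob back about 1.4 rad until the stop resisted (about 0.26 N m). I then let go. A picture afterwards showed the pointer lying on the needle at zero.
- **Squeezing to the band:** I pinched both pads and closed in small steps, without ever backing off, to about 34.6 mm over the pads.
- **Last checks:** The pointer stands at about 1.55–1.59 rad. The middle of the green band measured 1.57–1.60 rad, with the band reaching 0.17 rad to each side. The reading held steady between the last two looks.

**What I could not see fully:**
- The wrist partly hid the band from the scene camera, so I compared against pictures taken before it was covered.
- I took the needle's place from the red pointer it pushes, because the needle lies under it.
- The two cameras disagreed by about 0.03 rad.
- The width reading flickered by about 0.5 mm, which looks like sensor noise.

In the final scene picture the pin block, bottle and sausage tray were where they started. I did not check the thermometer or bowl again, but the arm never went near them.

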